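# Seat the tapered bead cup in its brass holder

### The arm

A 6-joint arm with a two-finger parallel gripper is mounted at the origin on the work surface. World frame = base frame: x ahead of the robot, y to its left, z up, the work surface at z = 0. Lengths are in m, angles in rad, forces in N, time in s.
With the tool pointing down it reaches from about 0.375 to 0.9 m from the base axis. Payload 3.1 kg.
Tool frame: the origin (TCP) lies on the front face of the gripper's body, between the roots of the fingers; the fingertips stand 70 mm ahead of it and the grasp point (between the pads) lies 51 mm ahead of it; z points along the fingers, y is the line along which they close (so a half turn about z gives the same grasp; the last joint's range is limited). The gripper opens to 87 mm and grips with 3 to 60 N. Pads are 19 mm wide; open, the fingers measure 117 mm over their backs; the gripper's body (75 mm by 190 mm) begins 51 mm behind the grasp point.
Start: joints at [0.998, 0.527, 1.433, -0, 1.181, -0.178], TCP at [0.24, 0.577, 0.292] pointing down, gripper open.
Joint ranges: [-3.08, 3.08], [-0.75, 2.2], [0.22, 2.44], [-1.43, 4.57], [0, 2.65], [-2.85, 2.85]. Speed limits (rad/s): [2.79, 2.79, 3.14, 3.14, 3.14, 3.14].

### API

Orientations are given as a unit quaternion [x, y, z, w].
In Python, from rig import robot, cams, ticket gives the robot as it stands. The module is installed in compiled form; this text tells all that it offers.
- The arm moves only by the shell command python3 -m crank 'ROWS' [FORCE]. ROWS is JSON, a list of rows, each a list of 7 numbers: the shift along the tool's x, y, z in cm, then the turn, a rotation vector about the tool's x, y, z in rad, then the closure, from 0 (fully open) to 1 (shut). A call has 1 to 5 rows; each row shifts and turns the commanded pose from where the row before left it, along the tool's axes as they then stand; what a row does not reach is not made up. A row lasts 1/8 s, in which the tool goes at most 62.5 mm and 10.7 degrees, less where a joint would pass 70% of its speed; a pose out of reach is approached as far as the arm can. A call is refused whole if a number of a shift passes 6.25 or a number of a turn 0.188, either way. A call with a gripper value outside its range is refused whole. The fingers move at their own pace and stop on an object; FORCE is the grip in N (left out, the last holds). Time passes only in rows, so rows that do not move let the fingers close. It gives the time, the measured TCP pose, the force, the opening and the grip force at its end, in the units of the state.
- robot.get_obs(): the state, without advancing time (a new reading comes with each control period).
- cams.camera(name): name is "scene" or "top" or "wrist"; returns the picture (400x640x3 uint8, red, green, blue); there is no depth.
- cams.camera_info(name): a dict with "intrinsics" (3x3 intrinsics, pixels), "pose" (4x4, takes a point from camera to world coordinates). Camera axes: x right, y down, z forward; pixel columns grow to the right and rows downward; lengths in m; the calibration is good to about 2 mm. A picture is of the moment at which its call begins: read the wrist's pose just before it. camera_info takes no time and is no camera call; for the wrist camera it gives the pose at the moment of the call.
- ticket.hand_in(): hands the job in; it is judged then, once.
The state is a dict: "time": time; "q": joint angles; "joint_velocities": joint speeds; "joint_torque": joint torques, N m; "position": TCP position; "tool_rot": TCP orientation; "ft_force": force on the tool from outside, world axes, zero at the start; "moment": the same for the moment, N m; "grip_width": finger opening in m; "grip_force": force on a finger pad.
Only numpy, scipy, OpenCV 4.12 (cv2) and the standard library are available. Lean on these libraries where they do the work, as an engineer would, in place of code of your own. Each camera call takes 0.05 s, during which the arm holds its last target. There are 200 camera calls.

### The job

Two steel bead cups of the same height stand on the mosaic table. Take the one whose lower half tapers to a narrow foot and lower it, narrow end down, into the brass holder cup; let go only when it sits in the taper or is within a few millimetres of it, and do not press it in hard, or it will wedge tight. It should end upright in the holder, with the holder still standing about where it was and the straight-sided cup left alone.

Things in the scene. Friction and masses are not known exactly. Their poses are not given: they have to be found in the camera images.
- cup_mid (a point): The tapered steel bead cup, open at the top, 98 mm tall, standing on its foot. Outside diameter 30 mm at the foot, widening evenly to 56 mm at 52 mm height, then a straight band of 56 mm diameter up to the rim. Wall 3 mm, 0.08 to 0.17 kg. This point is on its axis, half-way up (49 mm above the foot); z points along the axis to the rim. Grip it across the straight band, as near the rim as convenient.
- holder_mouth (a point): The brass holder, a heavy loose cup (about 0.6 kg) on a round foot of 72 mm diameter, 75 mm tall. Its inside is a cone with the same taper as the cup: 53 mm diameter at the mouth, narrowing downward. This point is the centre of its mouth, 75 mm above the table; z points up. When the cup sits lightly in it, the cup's foot is about 44 mm below the mouth, the cup's mid point about 5 mm above it and the cup's rim stands about 54 mm above the mouth.
- straight_mid (a point): The other steel cup, to be left alone: straight-sided, 56 mm diameter, 98 mm tall. This point is on its axis, half-way up; z points up.
Things that resemble listed ones, but are neither listed nor needed, are in the scene too. What is shaped like the part that bears cup_mid but green is not meant. Of the things that look like the part that bears holder_mouth, the smaller one is meant.

How it is judged:
On the way:
1. the cup, still held in the fingers, is at least 25 mm deep in the holder (z of cup_mid in the frame of holder_mouth below 0.024 m and horizontal distance between cup_mid and holder_mouth below 0.014 m and contact force between the fingers and cup above 1 N), for 0.1 s.
At the end, for the whole second after the job is handed in: The tapered cup rests released in the holder: foot at least 34 mm below the mouth, mid point within 12 mm of the holder's axis, upright to 10 degrees. The holder stands on the table, upright to 6 degrees, within 40 mm of its start; the straight cup is within 20 mm of its start (z of cup_mid in the frame of holder_mouth below 0.015 m and horizontal distance between cup_mid and holder_mouth below 0.012 m and angle between cup_mid's own z axis and vertical below 0.18 rad and angle between holder_mouth's own z axis and vertical below 0.1 rad and height (world z) of holder_mouth below 0.085 m and linear speed of cup below 0.02 m/s and distance of holder_mouth from where it was at the start of the episode below 0.04 m and distance of straight_mid from where it was at the start of the episode below 0.02 m); the robot touches nothing.
It fails at once if the cup is pressed hard into the holder (forces on the tapered walls adding up to more than 90 N, a push of well over 20 N) (contact force between cup and holder above 90 N).
It fails at once if the holder is shifted by more than 40 mm or tipped over (distance of holder_mouth from where it was at the start of the episode above 0.04 m or angle between holder_mouth's own z axis and vertical above 0.5 rad).
It fails at once if the straight-sided cup is moved by more than 20 mm (distance of straight_mid from where it was at the start of the episode above 0.02 m).
It also fails if it takes over 40 s, if anything falls off the work surface, if the arm or the gripper's body presses on something with over 40 N, if the wrist force passes 120 N, or if a joint passes its speed limit or range.

## Working session

There is one attempt and no reset: what is moved stays moved. The work goes in short steps, Python scripts to look and compute and a shell command to move; the robot and the scene stay as the last step left them, time stands still between calls to the robot, and variables do not carry over. Pictures are saved under pics/ and viewed, at most 10 in all, crops included, and the job is handed in when it is done.

```bash
mkdir -p pics; cat > h.py <<'E'
import numpy as np, cv2
from rig import robot, cams, ticket
def snap(n,f):
    i=cams.camera_info(n); p=cams.camera(n); cv2.imwrite('pics/'+f,p[:,:,::-1]); np.savez('pics/'+f+'.npz',K=i['intrinsics'],T=i['pose']); return p
def ray(f,u,v,z):
    d=np.load('pics/'+f+'.npz'); K,T=d['K'],d['T']
    r=T[:3,:3]@np.linalg.inv(K)@np.array([u,v,1.]); o=T[:3,3]
    return o+r*(z-o[2])/r[2]
E
python3 - <<'E'
from h import *
snap('scene','s0.png');snap('top','t0.png')
for n in('scene','top'):print(np.round(cams.camera_info(n)['pose'],3))
E
```

```text
[[ 0.616  0.602 -0.508  0.99 ]
 [ 0.788 -0.474  0.393 -0.306]
 [-0.005 -0.642 -0.766  0.678]
 [ 0.     0.     0.     1.   ]]
[[ 0.028 -0.999  0.041  0.563]
 [-1.    -0.028 -0.003  0.018]
 [ 0.004 -0.041 -0.999  1.082]
 [ 0.     0.     0.     1.   ]]
```

View pics/s0.png

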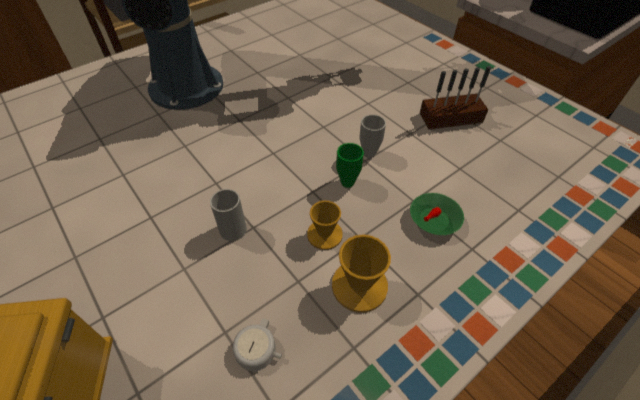

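View pics/t0.png

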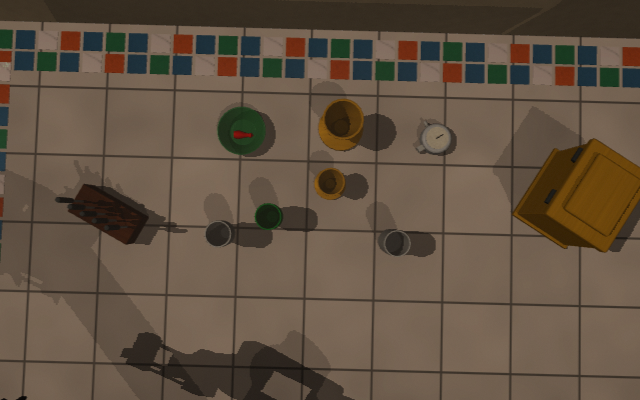

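The scene picture shows two steel cups. The one at (372,135), top (219,233), tapers to a narrow foot. The one at (229,215), top (397,242), is straight-sided. The green tapered cup at (349,165), top (268,216), is not meant. There are two brass holders: small at (325,222), top (329,183), which is the one meant, and large at (362,270), top (341,124). Next I'll check these in one enlarged crop and measure the rims.

```bash
python3 - <<'E'
from h import *
s=cv2.imread('pics/s0.png');t=cv2.imread('pics/t0.png')
a=cv2.resize(s[100:260,200:400],None,fx=4,fy=4,interpolation=2)[:590]
a=cv2.resize(s[105:255,200:400],(500,375),interpolation=2)
b=cv2.resize(t[150:270,190:430],(750,375),interpolation=2)
c=cv2.resize(t[160:260,195:355],(600,375),interpolation=2)
o=np.zeros((590,800,3),np.uint8);o[:375//1,:500]=a
d=cv2.resize(t[200:260,190:290],(500,300),interpolation=2)[:215*1]
o[375:,:400]=cv2.resize(cv2.convertScaleAbs(t[210:253,190:270],alpha=2),(400,215),interpolation=2)
o[375:,400:]=cv2.resize(cv2.convertScaleAbs(t[160:203,290:370],alpha=2),(400,215),interpolation=2)
cv2.imwrite('pics/c1.png',o)
for n,u,v,z in(('cup',219,233,.098),('hold',329,183,.075),('str',397,242,.098),('green',268,216,.098)):print(n,ray('t0.png',u,v,z).round(3))
print(ray('s0.png',372,122,.098).round(3),ray('s0.png',325,213,.075).round(3),ray('s0.png',228,200,.098).round(3))
E
```

```text
cup [0.522 0.218 0.098]
hold [ 0.634 -0.007  0.075]
str [ 0.514 -0.151  0.098]
green [0.56  0.118 0.098]
[0.52  0.221 0.098] [ 0.639 -0.01   0.075] [ 0.516 -0.144  0.098]
```

View pics/c1.png

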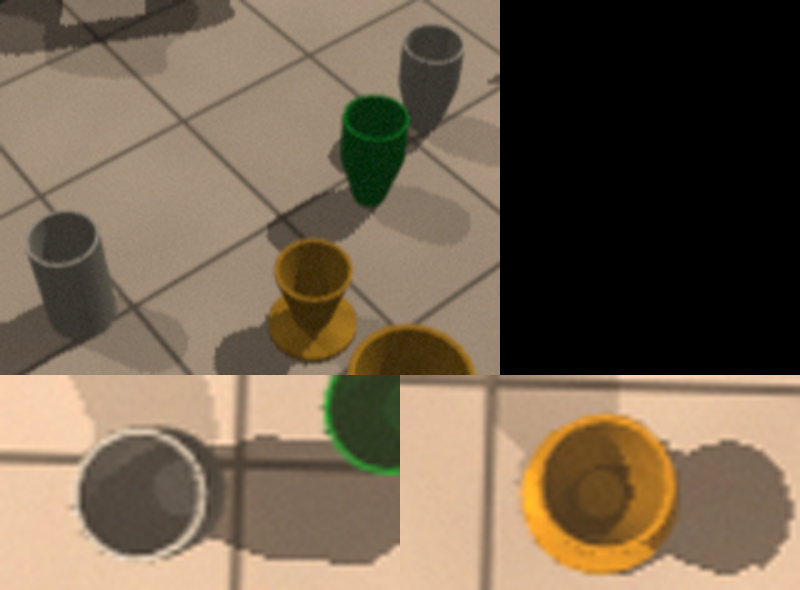

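The crop confirms it: the tapered steel cup is beside the green one, the straight cup is at left, and the small brass holder is in the middle. Their rim centres in the top view are (218.4,233.6) for the cup and (331.6,181.4) for the holder.

```bash
cat >> h.py <<'E'
from scipy.spatial.transform import Rotation as R
def rel(target):
    o=robot.get_obs(); M=R.from_quat(o['tool_rot']).as_matrix()
    print('t',round(o['time'],2),'pos',np.round(o['position'],4),'\n',M.round(3),'\nshift tool cm',(M.T@(np.array(target)-o['position'])*100).round(2))
E
python3 - <<'E'
from h import *
c=ray('t0.png',218.4,233.6,.098);h=ray('t0.png',331.6,181.4,.075)
print(c,h,ray('s0.png',325.2,212.2,.075),ray('s0.png',200+433/2.5,105+45/2.5,.098))
rel([c[0],c[1],.26])
print(cams.camera_info('wrist')['pose'].round(3))
E
```

```text
[0.52117808 0.21924502 0.098     ] [ 0.63771609 -0.01260213  0.075     ] [ 0.6379326  -0.00821631  0.075     ] [0.52368695 0.2210417  0.098     ]
t 0.1 pos [0.2401 0.5765 0.2914] 
 [[-0.923  0.385 -0.001]
 [ 0.385  0.923 -0.002]
 [ 0.    -0.002 -1.   ]] 
shift tool cm [-39.69 -22.16   3.17]
[[ 0.385  0.896  0.221  0.18 ]
 [ 0.923 -0.373 -0.095  0.602]
 [-0.002  0.241 -0.971  0.383]
 [ 0.     0.     0.     1.   ]]
```

```bash
python3 -m crank '[[-4.5,-2.5,0,0,0,0,0],[-4.5,-2.5,0,0,0,0,0],[-4.5,-2.5,0,0,0,0,0],[-4.5,-2.5,0,0,0,0,0],[-4.5,-2.5,0,0,0,0,0]]' >/dev/null; python3 -m crank '[[-4.5,-2.5,0,0,0,0,0],[-4.5,-2.5,0,0,0,0,0],[-4.5,-2.5,0,0,0,0,0],[-3.5,-2,1,0,0,0,0],[0,0,0,0,0,0,0]]'
python3 - <<'E'
from h import *
snap('wrist','w1.png'); rel([.5225,.22,.26])
E
```

```text
time: 1.35
position: [0.5217, 0.2195, 0.2812]
tool_rot: [0.198, 0.98, -0.0, -0.001]
ft_force: [-0.8, -0.1, 0.9]
grip_width: 0.0869
grip_force: 0.0
t 1.4 pos [0.5205 0.2208 0.2814] 
 [[-0.922  0.387 -0.002]
 [ 0.387  0.922 -0.   ]
 [ 0.002 -0.001 -1.   ]] 
shift tool cm [-0.22  0.    2.14]
```

View pics/w1.png

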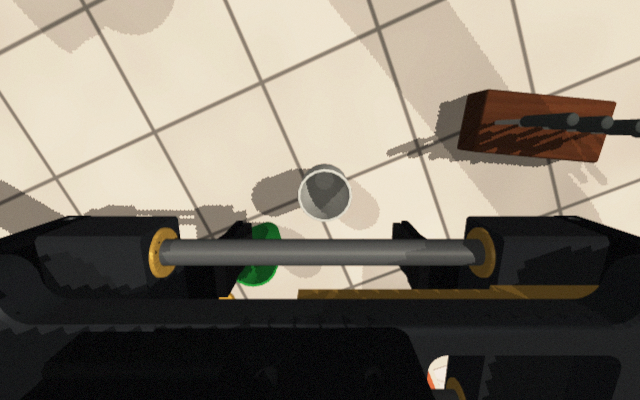

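The wrist view shows the cup's rim centred at about (324.5,194.5), between the fingers, with the green cup clear at left.

```bash
python3 - <<'E'
from h import *
c=ray('w1.png',324.5,194.5,.098);print(c); rel([c[0],c[1],.131])
E
```

```text
[0.52192249 0.22228425 0.098     ]
t 1.4 pos [0.5205 0.2208 0.2814] 
 [[-0.922  0.387 -0.002]
 [ 0.387  0.922 -0.   ]
 [ 0.002 -0.001 -1.   ]] 
shift tool cm [-0.1   0.2  15.04]
```

```bash
python3 -m crank '[[-0.1,0.2,3,0,0,0,0],[0,0,4,0,0,0,0],[0,0,4,0,0,0,0],[0,0,3,0,0,0,0],[0,0,1,0,0,0,0]]' 15; python3 -m crank '[[0,0,0,0,0,0,0],[0,0,0,0,0,0,1],[0,0,0,0,0,0,1],[0,0,0,0,0,0,1],[0,0,0,0,0,0,1]]' 15;  python3 -m crank '[[0,0,0,0,0,0,1],[0,0,0,0,0,0,1]]'
```

```text
time: 2.02
position: [0.52, 0.2244, 0.1306]
tool_rot: [0.195, 0.981, -0.001, -0.002]
ft_force: [-0.2, -0.0, -0.1]
grip_width: 0.0871
grip_force: 0.0
time: 2.65
position: [0.5221, 0.2233, 0.1327]
tool_rot: [0.196, 0.981, -0.0, 0.0]
ft_force: [0.0, -1.0, 3.1]
grip_width: 0.0567
grip_force: 15.0
time: 2.9
position: [0.5222, 0.2232, 0.1327]
tool_rot: [0.196, 0.981, -0.0, 0.0]
ft_force: [-0.7, -1.8, 4.7]
grip_width: 0.0568
grip_force: 15.0
```

```bash
python3 -m crank '[[0,0,-1,0,0,0,1],[0,0,-3,0,0,0,1],[0,0,-4,0,0,0,1],[0,0,-4,0,0,0,1],[0,0,-2,0,0,0,1]]' 20; python3 - <<'E'
from h import *
rel([.6378,-.010,.27])
E
```

```text
time: 3.52
position: [0.5226, 0.2237, 0.2748]
tool_rot: [0.196, 0.981, 0.001, 0.002]
ft_force: [-0.4, -0.1, -1.9]
grip_width: 0.056
grip_force: 20.0
t 3.52 pos [0.5226 0.2237 0.2748] 
 [[-0.923  0.385  0.003]
 [ 0.385  0.923  0.001]
 [-0.003  0.002 -1.   ]] 
shift tool cm [-19.62 -17.14   0.49]
```

```bash
python3 -m crank '[[-4,-1.5,0,0,0,0,1],[-5,-2,0,0,0,0,1],[-5,-2,0,0,0,0,1],[-5,-2,0,0,0,0,1],[-3.5,-1.5,0,0,0,0,1]]' >/dev/null; python3 -m crank '[[0,0,0,0,0,0,1],[0,0,0,0,0,0,1]]'; python3 - <<'E'
from h import *
snap('wrist','w2.png'); rel([.6378,-.010,.27])
E
```

```text
time: 4.4
position: [0.6942, 0.0542, 0.2716]
tool_rot: [0.196, 0.981, 0.0, -0.001]
ft_force: [-0.8, -0.7, -1.6]
grip_width: 0.0562
grip_force: 20.0
t 4.45 pos [0.694  0.0547 0.2718] 
 [[-0.923  0.384 -0.002]
 [ 0.384  0.923  0.001]
 [ 0.002 -0.    -1.   ]] 
shift tool cm [ 2.7  -8.13  0.19]
```

View pics/w2.png

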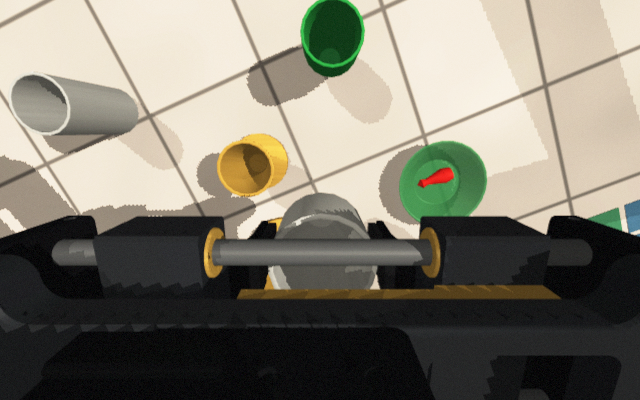

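The wrist view shows the cup held upright, and the small holder's mouth ellipse spans columns 218–273 and rows 142–196, so its centre is about (245.5,169).

```bash
python3 - <<'E'
from h import *
c=ray('w2.png',245.5,169,.075);print(c); rel([c[0],c[1],.255])
E
```

```text
[ 0.64020237 -0.0093204   0.075     ]
t 4.45 pos [0.694  0.0547 0.2718] 
 [[-0.923  0.384 -0.002]
 [ 0.384  0.923  0.001]
 [ 0.002 -0.    -1.   ]] 
shift tool cm [ 2.5  -7.98  1.69]
```

```bash
python3 -m crank '[[0.8,-2.5,0,0,0,0,1],[0.9,-2.8,0,0,0,0,1],[0.9,-2.8,1,0,0,0,1],[0,0,1.5,0,0,0,1],[0,0,0,0,0,0,1]]'>/dev/null;  python3 -m crank '[[0,0,1.5,0,0,0,1],[0,0,1.0,0,0,0,1],[0,0,0,0,0,0,1],[0,0,0,0,0,0,1]]'; python3 - <<'E'
from h import *
rel([.6385,-.0097,.164])
E
```

```text
time: 5.58
position: [0.6402, -0.0109, 0.2222]
tool_rot: [0.196, 0.981, 0.0, 0.0]
ft_force: [-0.4, -0.1, -1.8]
grip_width: 0.0565
grip_force: 20.0
t 5.58 pos [ 0.6402 -0.0109  0.2222] 
 [[-0.923  0.384  0.   ]
 [ 0.384  0.923 -0.   ]
 [-0.     0.    -1.   ]] 
shift tool cm [0.21 0.05 5.82]
```

```bash
python3 -m crank '[[0.1,0,1,0,0,0,1],[0,0,1,0,0,0,1],[0,0,1,0,0,0,1],[0,0,0.8,0,0,0,1],[0,0,0,0,0,0,1]]'; python3 - <<'E'
from h import *
p=snap('scene','s2.png');cv2.imwrite('pics/s2c.png',cv2.resize(p[120:270,250:410,::-1],None,fx=3.5,fy=3.5,interpolation=2)); rel([.6385,-.0097,.164])
E
```

```text
time: 6.2
position: [0.6385, -0.0106, 0.1832]
tool_rot: [0.196, 0.981, -0.0, -0.001]
ft_force: [-0.9, 0.7, -1.0]
grip_width: 0.0563
grip_force: 20.0
t 6.25 pos [ 0.6389 -0.0106  0.1838] 
 [[-0.923  0.385 -0.001]
 [ 0.385  0.923  0.   ]
 [ 0.001 -0.    -1.   ]] 
shift tool cm [0.07 0.07 1.98]
```

View pics/s2c.png

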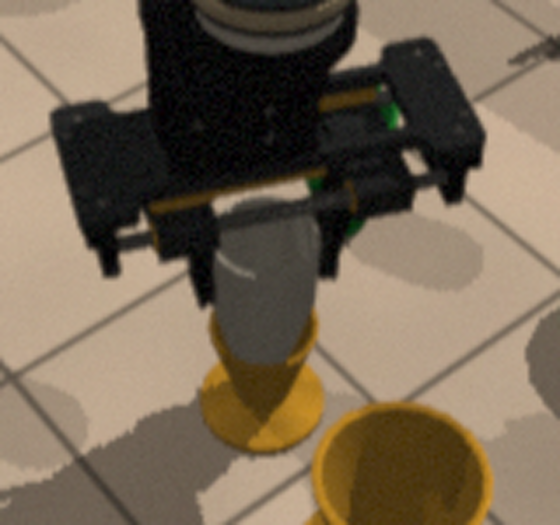

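The cup is entering the holder, centred, with no contact force. I'll continue down in small steps.

```bash
python3 -m crank '[[0,0,0.4,0,0,0,1],[0,0,0.4,0,0,0,1],[0,0,0.3,0,0,0,1],[0,0,0,0,0,0,1]]'; python3 -m crank '[[0,0,0.2,0,0,0,1],[0,0,0,0,0,0,1]]'
```

```text
time: 6.75
position: [0.6389, -0.0106, 0.1729]
tool_rot: [0.196, 0.981, -0.0, -0.0]
ft_force: [-0.4, 0.8, -1.4]
grip_width: 0.0563
grip_force: 20.0
time: 7.0
position: [0.639, -0.0105, 0.1712]
tool_rot: [0.196, 0.981, 0.0, -0.0]
ft_force: [0.6, 0.1, -2.3]
grip_width: 0.0561
grip_force: 20.0
```

```bash
python3 -m crank '[[0,0,0.2,0,0,0,1],[0,0,0,0,0,0,1]]'; python3 -m crank '[[0,0,0.1,0,0,0,1],[0,0,0,0,0,0,1]]'
```

```text
time: 7.25
position: [0.639, -0.0102, 0.1693]
tool_rot: [0.196, 0.981, 0.0, -0.0]
ft_force: [-0.2, 2.8, -0.4]
grip_width: 0.0562
grip_force: 20.0
time: 7.5
position: [0.6391, -0.0102, 0.1685]
tool_rot: [0.196, 0.981, 0.0, 0.0]
ft_force: [0.2, 2.3, 1.8]
grip_width: 0.0565
grip_force: 20.0
```

A light +y force shows one wall touching, so I'll ease the cup about 1 mm toward +y and go on.

```bash
python3 -m crank '[[0,0.1,0,0,0,0,1],[0,0,0.1,0,0,0,1],[0,0,0,0,0,0,1]]'; python3 -m crank '[[0,0,0.1,0,0,0,1],[0,0,0,0,0,0,1]]'
```

```text
time: 7.88
position: [0.6392, -0.0097, 0.1671]
tool_rot: [0.196, 0.981, 0.0, -0.0]
ft_force: [-1.9, 2.3, 0.0]
grip_width: 0.0565
grip_force: 20.0
time: 8.12
position: [0.6392, -0.0096, 0.1663]
tool_rot: [0.196, 0.981, 0.0, -0.0]
ft_force: [-1.7, 2.8, 3.1]
grip_width: 0.056
grip_force: 20.0
```

```bash
python3 -m crank '[[0.1,0.05,0,0,0,0,1],[0,0,0.1,0,0,0,1],[0,0,0,0,0,0,1]]'; python3 -m crank '[[0,0,0,0,0,0,1],[0,0,0,0,0,0,1]]' 3; python3 -m crank '[[0,0,0,0,0,0,0.25],[0,0,0,0,0,0,0],[0,0,0,0,0,0,0],[0,0,0,0,0,0,0],[0,0,0,0,0,0,0]]'
```

```text
time: 8.5
position: [0.6388, -0.0091, 0.1654]
tool_rot: [0.196, 0.981, -0.0, 0.0]
ft_force: [-1.1, 1.4, 3.8]
grip_width: 0.0563
grip_force: 20.0
time: 8.75
position: [0.6388, -0.0091, 0.1653]
tool_rot: [0.196, 0.981, -0.0, 0.0]
ft_force: [-2.3, 0.3, 2.7]
grip_width: 0.0569
grip_force: 3.0
time: 9.38
position: [0.6387, -0.0089, 0.1652]
tool_rot: [0.196, 0.981, -0.0, 0.0]
ft_force: [0.4, 0.4, -0.7]
grip_width: 0.086
grip_force: 0.0
```

```bash
python3 -m crank '[[0,0,-1,0,0,0,0],[0,0,-3,0,0,0,0],[0,0,-4,0,0,0,0],[0,0,-4,0,0,0,0],[0,0,-4,0,0,0,0]]' >/dev/null;  python3 -m crank '[[5,2,0,0,0,0,0],[5,2,0,0,0,0,0],[5,2,0,0,0,0,0],[0,0,0,0,0,0,0]]'; python3 - <<'E'
from h import *
p=snap('scene','s3.png');cv2.imwrite('pics/s3c.png',cv2.resize(p[120:270,200:410,::-1],None,fx=3.5,fy=3.5,interpolation=2))
E
```

```text
time: 10.5
position: [0.5199, 0.1066, 0.326]
tool_rot: [0.194, 0.981, 0.0, -0.001]
ft_force: [0.6, -1.5, 0.2]
grip_width: 0.0871
grip_force: 0.0
```

View pics/s3c.png

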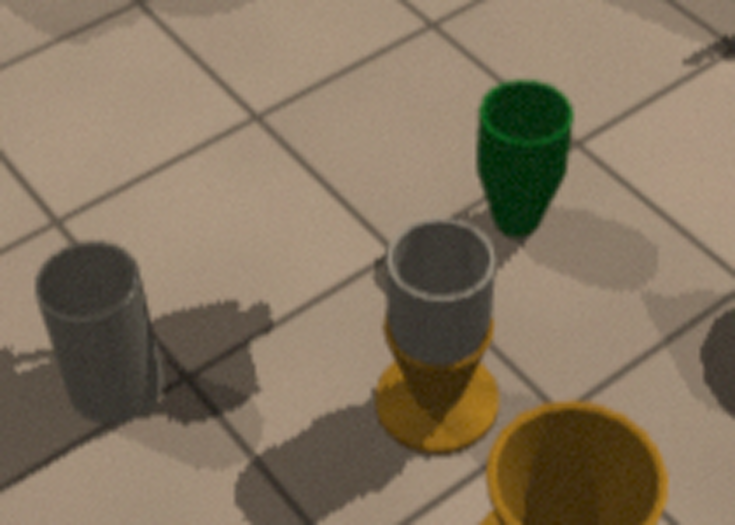

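The cup stands upright in the small holder (crop (440,330)), with the holder and the straight cup where they were. I'm handing it in.

```bash
python3 - <<'E'
from h import *
print(ray('s3.png',200+440/3.5,120+260/3.5,.129)); print(ticket.hand_in())
E
```

```text
[ 0.63870506 -0.00875867  0.129     ]
the job is handed in; nothing more can be done
None
```

The tapered steel cup sits upright and released in the small brass holder. The holder and the straight-sided cup look unmoved in the last picture, and the job was handed in at about 10.6 s; no verdict came back.

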